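# Third hand: hold the mini pump against the sprung stop

## Task

Wind the crank of the bench jig clockwise, a full turn and a bit, until it comes up against its end, so that the stop is run forward; only then pick the mini pump up off the bench and lay it in the jig's two V-blocks, nose towards the stop. Slide it along so its nose presses on the sprung stop pad with a steady push of about 10 newtons (never more than 20), and finish while still gripping and pushing it like that, as a third hand for me while I drive its set screws. Leave the headlamp, the rasp, the cup and the tackle case where they are.

Things in the scene. Friction and masses are not known exactly. Their poses are not given: they have to be found in the camera images.
- jig: Bench jig, fixed: aluminium plate 360 x 90 x 12 mm, from x -75 to +285. Origin on the bench under the middle of the cradle; +x runs along it from cradle to stop to crank, z up. Two steel V-blocks, 14 mm thick (x), 50 wide, at x = -50 and +50 (86 mm free between); V's 90 degrees, 34 mm wide at the top, z = 52. Behind the stop a sliding block (top z = 68), then the gearbox under the crank.
- cradle_axis (a point): Point midway between the V-blocks where the axis of a pump lying in them runs: straight above the jig's origin, 50 mm above the bench; axes as the jig.
- stop_pad: Round steel pad, 36 mm diameter, 8 thick, axis along the jig's x, 50 mm above the bench. Origin: centre of its front face, which looks at the cradle. Sprung: gives way to the jig's +x by up to 30 mm at 0.6 N per mm from first touch (10 N at 17 mm), then solid. Free face at about jig x = 116 mm with the crank at its start, 104 mm with it wound to its end.
- crank (a joint): Angle of the crank (rad), growing clockwise as seen from above. 0 has the knob on the +x side of the axis (towards the jig's far end). It starts between 0 and 0.5 and meets its end at 7.0. Winding it brings the stop 12 mm towards the cradle; it is stiff enough (0.08 N m) to stay where it is left.
- crank_axis (a point): Point on the crank's vertical axis, 240 mm along the jig's x from its origin, 104 mm above the bench: the height of the middle of the knob.
- crank_knob (a point): Middle of the crank's upright knob: a freely spinning wooden sleeve 18 mm in diameter, from 83 to 123 mm above the bench, 45 mm from the crank's axis. Under it is the flat crank arm, top at 82 mm.
- pump: Mini pump lying on the bench, 220 mm long, about 160 g. Origin at mid length on its underside; +x to its nose. Round aluminium barrel 22 mm in diameter, x -88 to +88, axis 14 mm up. Tail: black square cap 28 x 28, 22 long. Head: square aluminium collar 28 x 28, 16 long, with a round nose, 16 mm diameter, standing out 6 mm. In the V-blocks it can slide 30 mm either way from the middle.
- pump_mid (a point): Middle of the pump, on the axis of its barrel; axes as the pump.
- pump_nose (a point): Centre of the pump's flat nose face, 110 mm along its +x from the middle, on its axis.
- headlamp: Yellow headlamp with a round lens and a push button on top, about 45 x 60 x 46 mm, standing loose; leave alone. Origin at its underside.
- rasp: Steel rasp with a wooden handle, 350 mm long, 24 mm wide, 24 mm high, lying loose; leave alone. Origin at its underside near its middle.
- cap_cup: Black plastic cup for valve caps, 64 mm in diameter, 50 mm high; leave alone. Origin at its underside.
- tackle_case: Transparent tackle case with two latches, 140 x 220 x 45 mm; leave alone. Origin at its underside.
Mind the look-alikes: they are no part of the job. What is shaped like the pump but orange or turquoise is not meant.

How it is judged:
By the outcome, as a careful person would: the job done as asked, in the order asked, and still so for the second after the job is handed in, while the arm keeps its last pose, push and grip.
It also fails if it takes over 67 s, if anything falls off the work surface, if the arm or the gripper's body presses on something with over 40 N, if the wrist force passes 120 N, or if a joint passes its speed limit or range.

## Robot

A 6-joint arm with a two-finger parallel gripper is mounted at the origin on the work surface. World frame = base frame: x ahead of the robot, y to its left, z up, the work surface at z = 0. Lengths are in m, angles in degrees, forces in N, time in s.
With the tool pointing down it reaches from about 0.3 to 0.75 m from the base axis. Payload 8.5 kg.
Tool frame: the origin (TCP) lies midway between the tips of the shut fingers; the grasp point (between the pads) lies 19 mm behind it (env.grasp_offset is the distance from the TCP to the grasp point, in m); z points along the fingers, y is the line along which they close (so a half turn about z gives the same grasp; the last joint's range is limited). The gripper opens to 85 mm and grips with 20 to 120 N. Pads are 22 mm wide; open, the fingers measure 114 mm over their backs; the gripper's body (76 mm by 85 mm) begins 54 mm behind the grasp point. The pads swing forward as they close: fully open they stand 13 mm farther back than shut.
Start: joints at [-81.263, 21.807, 74.336, -0, 83.858, -12.336], TCP at [0.198, -0.513, 0.231] pointing down, gripper open.
Joint ranges: [-178.18, 178.18], [-50.72, 133.34], [12.68, 142.11], [-81.47, 261.47], [9.98, 163.14], [-165.26, 165.26]. Speed limits (degrees/s): [136.94, 136.94, 180, 180, 180, 180].

## Interface

Orientations are given as a 3x3 rotation matrix whose columns are the frame's x, y, z axes.
In Python, from rig import env gives the robot as it stands.
- The arm moves only by the tool servo_tool, never from a script. Its argument "deltas" is text: rows parted by semicolons, each of 7 numbers parted by spaces: the opening, from 0 (shut) to 1 (fully open), then the shift along the tool's x, y, z in mm, then the turn, a rotation vector about the tool's x, y, z in rad. A call has 1 to 8 rows; each row shifts and turns the commanded pose from where the row before left it, along the tool's axes as they then stand; what a row does not reach is not made up. A row lasts 1/12 s, in which the tool goes at most 41.7 mm and 7.16 degrees, less where a joint would pass 70% of its speed; a pose out of reach is approached as far as the arm can. A call is refused whole if a number of a shift passes 41.7 or a number of a turn 0.125, either way. A call with a gripper value outside its range is refused whole. The fingers move at their own pace and stop on an object; "newtons" is the grip in N (left out, the last holds). Time passes only in rows, so rows that do not move let the fingers close. It gives the time, the measured TCP pose, the force, the opening and the grip force at its end, in the units of the state.
- env.observe(): the state, without advancing time (a new reading comes with each control period).
- env.get_image(name): name is "scene" or "top"; returns a dict with "img" (480x640x3 uint8, red, green, blue), "depth" (480x640 float32, m along the optical axis (not along the pixel's ray), 0 where there is no reading), "camera_matrix" (3x3 intrinsics, pixels), "D" ([k1, k2, p1, p2, k3] as OpenCV has them; the pictures are not rectified), "world_to_cam" (4x4, takes a point from world to camera coordinates). Camera axes: x right, y down, z forward; pixel columns grow to the right and rows downward; lengths in m; the calibration is good to about 2 mm. A picture is of the moment at which its call begins.
- env.close_job(): hands the job in; it is judged then, once.
Trained networks look in a picture, given as the dict that the camera call returned (one of the last four; its "shot" number tells which), for a name from the list of things; names that differ only in an ending like _2 or _b are one class to them, and where a whole thing is asked for, a point or a joint stands for the part that bears it (a point fixed in the world has none). Each returns a list of dicts, best first, with "conf" (0 to 1); they miss things now and then, are a little off and sometimes report something else, mostly with a low value. They report only what shows in the picture. A call takes as long as a camera call. They do not tell look-alikes from the thing itself.
- env.spot_in(name, picture): "bbox" ([centre column, centre row, width, height] in pixels, round what is visible of it).
- env.spot_point(name, picture): "uv" ([column, row] in pixels: a listed point, or the origin of a listed thing).
The state is a dict: "time_s": time; "q": joint angles; "qvel": joint speeds; "joint_efforts": joint torques, N m; "position": TCP position; "tool_rot": TCP orientation; "ft_force": force on the tool from outside, world axes, zero at the start; "wrist_torque": the same for the moment, N m; "grip_width": finger opening in m; "gripper_force": force on a finger pad.
Only numpy, scipy, OpenCV 4.12 (cv2) and the standard library are available. Lean on these libraries where they do the work, as an engineer would, in place of code of your own. Each camera call takes 0.05 s, during which the arm holds its last target. There are 200 camera calls.

## Working session

There is one attempt and no reset: what is moved stays moved. The work goes in short steps, Python scripts to look and compute and a tool call to move; the robot and the scene stay as the last step left them, time stands still between calls to the robot, and variables do not carry over. Pictures are saved under pics/ and viewed, at most 10 in all, crops included, and the job is handed in when it is done.

Besides the shell and the picture viewer there is one more tool, called as name(argument=value, ...) on one line, values as JSON. servo_tool: Moves the arm, as the interface text tells. Its arguments: {"type":"object","properties":{"deltas":{"type":"string"},"newtons":{"type":"number"}},"required":["deltas"]}

```bash
mkdir -p pics; ls; cat > h.py <<'E'
import numpy as np, cv2
from rig import env
def ray(p,uv):
    n=cv2.undistortPoints(np.array([[uv]],float),p["camera_matrix"],np.array(p["D"],float))[0,0]
    T=np.array(p["world_to_cam"]);R,t=T[:3,:3],T[:3,3]
    return -R.T@t, R.T@np.array([n[0],n[1],1.])
def atz(p,uv,z):
    o,d=ray(p,uv); return o+d*(z-o[2])/d[2]
def atdepth(p,uv):
    u,v=np.round(uv).astype(int); w=p["depth"][max(v-1,0):v+2,max(u-1,0):u+2]; w=w[w>0]
    if not len(w): return None
    o,d=ray(p,uv); return o+d*np.median(w)
def tri(p1,u1,p2,u2):
    o1,d1=ray(p1,u1);o2,d2=ray(p2,u2)
    s=np.linalg.lstsq(np.c_[d1,-d2],o2-o1,rcond=None)[0]
    a,b=o1+d1*s[0],o2+d2*s[1]; return (a+b)/2,np.linalg.norm(a-b)
def save(p,n): cv2.imwrite(f"pics/{n}.png",p["img"][:,:,::-1])
E
python3 - <<'E'
from h import *
np.set_printoptions(precision=3,suppress=True)
P={c:env.get_image(c) for c in("scene","top")}
for c in P: save(P[c],c+"0")
R={}
for n in ["jig","cradle_axis","stop_pad","crank_axis","crank_knob","pump","pump_mid","pump_nose","headlamp","rasp","cap_cup","tackle_case"]:
    for c in P:
        r=env.spot_point(n,P[c]);R[n,c]=r
        for k in r[:3]: print(n,c,np.round(k["uv"],1),round(k["conf"],2),atdepth(P[c],k["uv"]))
    if R[n,"scene"] and R[n,"top"]: print("   tri",tri(P["scene"],R[n,"scene"][0]["uv"],P["top"],R[n,"top"][0]["uv"]))
s=env.observe();print(s)
for c in P: print(c,ray(P[c],(320,240)))
E
```

```text
pics
jig scene [297.9 292.3] 0.77 [ 0.572 -0.089  0.012]
jig top [360.8 246.7] 0.7 [ 0.573 -0.083  0.012]
   tri (array([ 0.572, -0.085,  0.008]), np.float64(0.004652085543008322))
cradle_axis scene [293.6 280.3] 0.73 [ 0.548 -0.065  0.012]
cradle_axis top [361.  245.6] 0.73 [ 0.575 -0.083  0.013]
   tri (array([ 0.566, -0.084,  0.05 ]), np.float64(0.009366466792829146))
stop_pad scene [323.1 245.4] 0.59 [0.573 0.032 0.04 ]
stop_pad top [311.6 239.1] 0.69 [0.591 0.03  0.013]
   tri (array([0.58 , 0.027, 0.052]), np.float64(0.00905128700725286))
crank_axis scene [351.4 188.2] 0.74 [0.54  0.261 0.001]
crank_axis top [252.8 233.9] 0.67 [0.59  0.158 0.082]
crank_axis top [335.6 171.2] 0.36 [ 0.745 -0.025  0.039]
   tri (array([0.584, 0.154, 0.117]), np.float64(0.00033434740411053294))
crank_knob scene [365.9 182.5] 0.56 [0.605 0.188 0.114]
crank_knob top [234.8 226.2] 0.61 [0.599 0.193 0.124]
   tri (array([0.602, 0.195, 0.107]), np.float64(0.00043069103554983003))
pump scene [150.  339.3] 0.94 [ 0.361 -0.331  0.025]
pump scene [229.  398.8] 0.71 [ 0.57  -0.361  0.017]
pump scene [331.  
[... 1797 characters left out ...]
oat64(0.13975543569228796))
{'time_s': 1.3, 'q': array([-81.262,  21.804,  74.337,  -0.001,  83.859, -12.336]), 'qvel': array([ 0.035,  0.028, -0.117,  0.072,  0.044,  0.006]), 'joint_efforts': array([  0.003, -44.833, -23.146,  -0.   ,   0.001,   0.   ]), 'position': array([ 0.198, -0.513,  0.231]), 'tool_rot': array([[ 0.933,  0.36 , -0.   ],
       [ 0.36 , -0.933, -0.   ],
       [-0.   ,  0.   , -1.   ]]), 'ft_force': array([0.258, 0.543, 0.058]), 'wrist_torque': array([0.026, 0.013, 0.001]), 'gripper_force': 0.0, 'grip_width': 0.08566928648325965}
scene (array([ 0.896, -0.62 ,  0.958]), array([-0.285,  0.561, -0.777]))
top (array([0.344, 0.001, 1.414]), array([ 0.172,  0.007, -0.985]))
```

View pics/scene0.png

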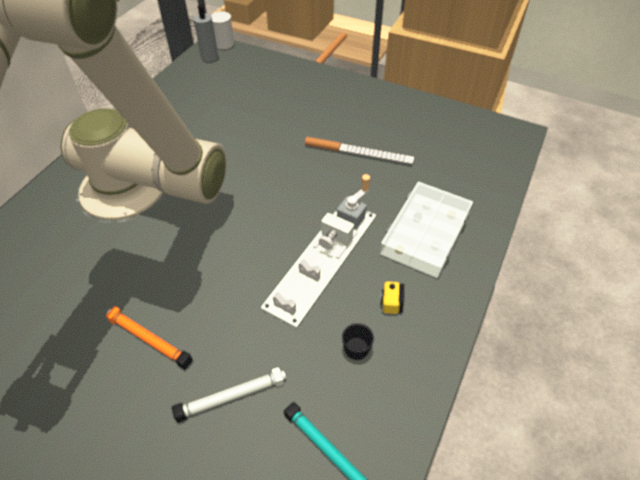

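View pics/top0.png

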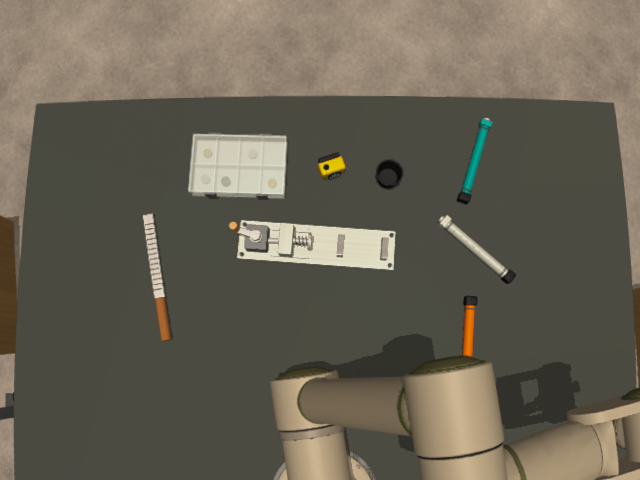

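The scene view shows the white pump at about (229,395), orange at (148,340), turquoise at (330,450), and the jig running from (285,305) to the crank at (352,205) with its knob at (366,182). In the top view the pump is at (477,249), nose upper left at (444,219), and the jig's knob is at (234,226). I'll refine these with the depth points.

```bash
cat >> h.py <<'E'
def cloud(p):
    K=p["camera_matrix"];h,w=p["depth"].shape
    uv=np.stack(np.meshgrid(np.arange(w),np.arange(h)),-1).reshape(-1,1,2).astype(float)
    n=cv2.undistortPoints(uv,K,np.array(p["D"],float))[:,0]
    z=p["depth"].reshape(-1);c=np.c_[n*z[:,None],z]
    T=np.array(p["world_to_cam"]);X=(c-T[:3,3])@T[:3,:3]
    X[z<=0]=np.nan
    return X,p["img"].reshape(-1,3).astype(int)
E
python3 - <<'E'
from h import *
np.set_printoptions(precision=4,suppress=True)
for c in("scene","top"):
    p=env.get_image(c);X,I=cloud(p)
    near=(abs(X[:,0]-.58)<.1)&(X[:,1]>-.2)&(X[:,1]<.25)
    m=near&(X[:,2]>.007)&(X[:,2]<.017)
    r=cv2.minAreaRect(X[m,:2].astype(np.float32)*1000);print(c,"plate",r,m.sum(),np.median(X[m,2]))
    k=near&(X[:,2]>.105)&(X[:,1]>.16);print("knob top",k.sum(),X[k].mean(0),X[k].max(0),X[k].min(0))
    v=near&(X[:,2]>.03)&(X[:,2]<.06)&(X[:,1]<0);print("V",v.sum(),X[v&(X[:,1]<-.085)].mean(0),X[v&(X[:,1]>-.085)].mean(0),X[v,2].max())
    # pump white
    b=(abs(X[:,0]-.57)<.15)&(abs(X[:,1]+.345)<.13)&(X[:,2]>.006)
    r=cv2.minAreaRect(X[b,:2].astype(np.float32)*1000);print("pump",r,b.sum(),np.nanmax(X[b,2]),cv2.boxPoints(r).tolist())
    mean=X[b,:2].mean(0);u=np.linalg.svd(X[b,:2]-mean)[2][0] if b.sum()<9000 else 0;print(mean,u)
    for n in("pump","pump_mid","pump_nose","crank_axis"):
        print(n,[ (np.round(k["uv"],1).tolist(),round(k["conf"],2)) for k in env.spot_point(n,p)])
E
```

```text
scene plate ((561.7850952148438, 25.867813110351562), (373.9007568359375, 123.86443328857422), 86.3596420288086) 3167 0.01261477139962077
knob top 74 [0.6016 0.1922 0.1174] [0.6099 0.2033 0.1268] [0.5926 0.1843 0.1058]
V 432 [ 0.5654 -0.137   0.0424] [ 0.5727 -0.0374  0.0423] 0.05538203209800666
pump ((571.124755859375, -336.292236328125), (278.0030212402344, 141.87322998046875), 23.275054931640625) 2137 0.032428470794096435 [[415.4051208496094, -326.05438232421875], [471.4656677246094, -456.38177490234375], [726.8443603515625, -346.53009033203125], [670.7838134765625, -216.20269775390625]]
[ 0.573  -0.3502] [0.9475 0.3198]
pump [([145.6, 339.3], 0.73), ([229.0, 397.2], 0.67), ([328.6, 454.7], 0.59)]
pump_mid [([150.6, 338.5], 0.91), ([333.5, 447.8], 0.66), ([231.1, 397.1], 0.59)]
pump_nose [([110.6, 311.2], 0.91), ([283.9, 374.3], 0.68), ([349.9, 195.0], 0.33)]
crank_axis [([351.5, 191.6], 0.84), ([356.1, 348.9], 0.45)]
top plate ((579.3076782226562, 26.057098388671875), (198.82257080078125, 443.9111328125), 0.1932148039340973) 3973 0.01217314705707437
knob top 65 [0.6005 0.1972 0.1211] [0.6091 0.2055 0.1294] [0.5925 0.1889 0.1052]
V 304 [ 0.5656 -0.1341  0.0439] [ 0.5738 -0.0346  0.0448] 0.05628237669738191
pump ((570.1881103515625, -345.5615234375), (299.2236022949219, 257.9215393066406), 0.3152148127555847) 1717 0.03916509662032537 [[419.86907958984375, -217.42579650878906], [421.28802490234375, -475.3434143066406], [720.5071411132812, -473.697265625], [719.0881958007812, -215.77963256835938]]
[ 0.5705 -0.3432] [-0.9595 -0.2817]
pump [([464.1, 343.9], 0.78), ([473.7, 249.7], 0.77), ([437.3, 214.4], 0.72), ([475.6, 160.2], 0.59)]
pump_mid [([475.2, 157.6], 0.93), ([465.5, 344.6], 0.86), ([478.1, 247.6], 0.63), ([333.6, 170.4], 0.36)]
pump_nose [([441.3, 216.8], 0.85), ([489.6, 119.7], 0.8)]
crank_axis [([250.8, 233.9], 0.91)]
```

```bash
python3 - <<'E'
from h import *
np.set_printoptions(precision=4,suppress=True)
def big(m,sh):
    n,l,s,_=cv2.connectedComponentsWithStats(m.reshape(sh).astype(np.uint8));return l.reshape(-1)==1+s[1:,4].argmax()
for c in("scene","top"):
    p=env.get_image(c);X,I=cloud(p);sh=p["depth"].shape
    br=I.min(1)>110
    A=(abs(X[:,0]-.58)<.08)&(X[:,1]>-.2)&(X[:,1]<.25)&br
    m=big(A&(X[:,2]>.004)&(X[:,2]<.02),sh)
    uv=np.stack(np.unravel_index(np.where(m)[0],sh)[::-1],-1).astype(np.float32)
    W=np.array([atz(p,u,.012)[:2] for u in uv])*1000
    r=cv2.minAreaRect(W.astype(np.float32));print(c,"plate",r,m.sum()); 
    print("  ends",cv2.boxPoints(r).round(1).tolist())
    B=(abs(X[:,0]-.57)<.15)&(X[:,1]<-.24)&(X[:,1]>-.46)&br
    b=big(B,sh);uv=np.stack(np.unravel_index(np.where(b)[0],sh)[::-1],-1)
    W=np.array([atz(p,u,.014)[:2] for u in uv])*1000
    r=cv2.minAreaRect(W.astype(np.float32));print(" pump white part at z14",r,cv2.boxPoints(r).round(1).tolist())
    bar=b&(X[:,2]>.018)
    q=X[bar];mu=q[:,:2].mean(0);u=np.linalg.svd(q[:,:2]-mu,full_matrices=False)[2][0];print(" mean",mu,"ang",np.degrees(np.arctan2(u[1],u[0]))%180,"z p95",np.percentile(q[:,2],[50,90,98]))
E
```

```text
scene plate ((575.0698852539062, 17.576370239257812), (365.3070983886719, 104.56871032714844), 85.7623062133789) 3405
  ends [[509.3999938964844, -160.6999969482422], [613.7000122070312, -168.39999389648438], [640.7000122070312, 195.89999389648438], [536.4000244140625, 203.60000610351562]]
 pump white part at z14 ((574.1903686523438, -353.550537109375), (218.22528076171875, 298.1547546386719), 89.9419937133789) [[425.0, -462.5], [723.2000122070312, -462.79998779296875], [723.4000244140625, -244.60000610351562], [425.20001220703125, -244.3000030517578]]
 mean [ 0.5736 -0.3453] ang 48.66868218975449 z p95 [0.0235 0.0268 0.0287]
top plate ((578.3600463867188, 20.244308471679688), (360.7759704589844, 89.91209411621094), 85.669677734375) 3866
  ends [[519.9000244140625, -156.1999969482422], [609.5999755859375, -163.0], [636.7999877929688, 196.6999969482422], [547.2000122070312, 203.5]]
 pump white part at z14 ((574.552001953125, -343.762451171875), (199.35107421875, 27.501564025878906), 46.35191345214844) [[495.79998779296875, -406.3999938964844], [515.7000122070312, -425.3999938964844], [653.2999877929688, -281.1000061035156], [633.4000244140625, -262.1000061035156]]
 mean [ 0.5752 -0.3402] ang 48.44476872032061 z p95 [0.0242 0.0284 0.031 ]
```

servo_tool(deltas="1 26.3 -21.5 0 0 0 0;1 26.3 -21.5 0 0 0 0;1 26.3 -21.5 0 0 0 0;1 26.3 -21.5 0 0 0 0;1 26.3 -21.5 0 0 0 0;1 26.3 -21.5 0 0 0 0;1 26.3 -21.5 0 0 0 0;1 26.3 -21.5 0 0 0 0", newtons=25)

```text
time_s: 2.57
position: [0.3327, -0.2755, 0.2315]
tool_rot: [[0.933, 0.359, 0.0], [0.359, -0.933, -0.0], [0.0, 0.0, -1.0]]
ft_force: [1.6, -0.2, -0.4]
grip_width: 0.0855
gripper_force: 0.0
```

servo_tool(deltas="1 26.3 -21.5 0 0 0 0;1 26.3 -21.5 0 0 0 0;1 26.3 -21.5 0 0 0 0;1 26.3 -21.5 0 0 0 0;1 26.3 -21.5 0 0 0 0;1 26.3 -21.5 0 0 0 0;1 26.3 -21.5 0 0 0 0;1 26.3 -21.5 0 0 0 0")

```text
time_s: 3.23
position: [0.4673, -0.0392, 0.2315]
tool_rot: [[0.933, 0.36, 0.0], [0.36, -0.933, -0.0], [0.0, 0.0, -1.0]]
ft_force: [0.3, -0.7, -0.1]
grip_width: 0.0851
gripper_force: 0.0
```

servo_tool(deltas="1 26.3 -21.5 0 0 0 0;1 26.3 -21.5 0 0 0 0;1 26.3 -21.5 0 0 0 0;1 26.3 -21.5 0 0 0 0;1 26.3 -21.5 10 0 0 0;1 26.3 -21.5 15 0 0 0;1 26.3 -21.5 15 0 0 0;1 26.3 -21.5 15 0 0 0")

```text
time_s: 3.9
position: [0.6018, 0.1969, 0.1757]
tool_rot: [[0.933, 0.36, 0.0], [0.36, -0.933, -0.0], [0.0, 0.0, -1.0]]
ft_force: [0.5, 0.3, 0.2]
grip_width: 0.0854
gripper_force: 0.0
```

```bash
python3 - <<'E'
from h import *
s=env.observe();print(s["position"],s["q"],s["ft_force"])
P={c:env.get_image(c) for c in("scene","top")}
for c in P:
    for k in env.spot_point("crank_knob",P[c])[:2]: print(c,k)
p=P["scene"];im=p["img"][110:260,250:450];cv2.imwrite("pics/k1.png",cv2.resize(im[:,:,::-1],None,fx=4,fy=4))
E
```

```text
[0.60179912 0.196942   0.17565475] [ 7.42805650e+00  3.25094097e+01  6.53296479e+01 -2.70549978e-03
  8.21435548e+01  7.63449583e+01] [0.50863854 0.28089861 0.24050741]
scene {'uv': [366.4, 183.7], 'conf': 0.69}
top {'uv': [472.9, 248.9], 'conf': 0.21}
```

View pics/k1.png

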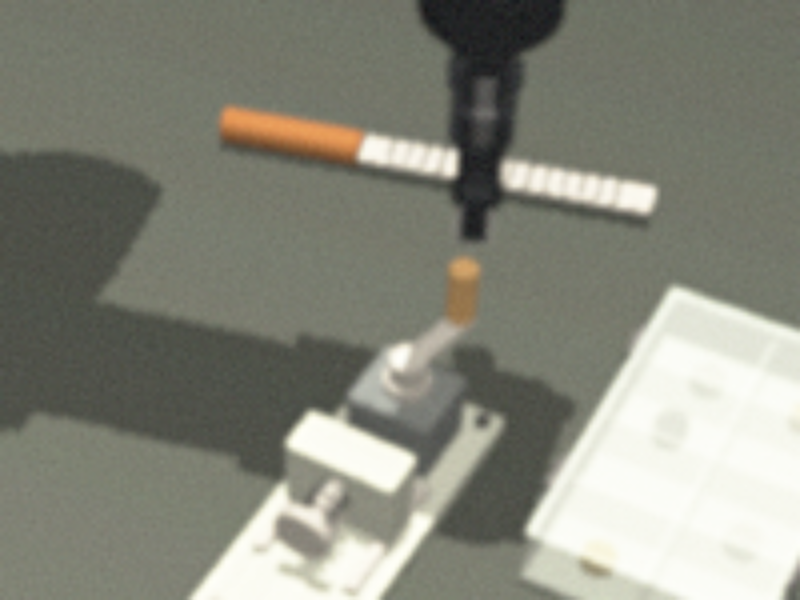

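The crop shows the knob at about (463,290) directly under the fingertips at (475,235), so the gripper is lined up. Descend and grip.

servo_tool(deltas="1 0 0 30 0 0 0;1 0 0 30 0 0 0;1 0 0 22 0 0 0;0 0 0 0 0 0 0;0 0 0 0 0 0 0;0 0 0 0 0 0 0;0 0 0 0 0 0 0;0 0 0 0 0 0 0", newtons=25)

```text
time_s: 4.77
position: [0.6019, 0.1952, 0.0962]
tool_rot: [[0.933, 0.359, 0.003], [0.359, -0.933, 0.0], [0.003, 0.001, -1.0]]
ft_force: [0.2, 0.7, 0.6]
grip_width: 0.0257
gripper_force: 0.0
```

servo_tool(deltas="0 0 0 0 0 0 0;0 0 0 0 0 0 0;0 0 0 0 0 0 0")

```text
time_s: 5.02
position: [0.6018, 0.1956, 0.0958]
tool_rot: [[0.933, 0.36, 0.003], [0.36, -0.933, 0.001], [0.003, 0.0, -1.0]]
ft_force: [-0.5, 0.9, 7.1]
grip_width: 0.0172
gripper_force: 26.4
```

```bash
cat > arc.py <<'E'
import numpy as np,sys
# arc.py cx cy  step_deg n : rows for clockwise arc around centre from the present grasp
from h import env
s=env.observe();R=np.array(s["tool_rot"]);p=np.array(s["position"])
c=np.array([float(sys.argv[1]),float(sys.argv[2])]);st=float(sys.argv[3]);n=int(sys.argv[4])
v=p[:2]-c;a=np.degrees(np.arctan2(v[1],v[0]));r=np.hypot(*v)
print("pos",p,"r",r,"ang",a,"crank",85.7-a,"F",s["ft_force"],"w",s["grip_width"],s["gripper_force"],"q6",s["q"][5])
def pt(k): t=np.radians(a-k*st);return c+0.045*np.array([np.cos(t),np.sin(t)])
prev=p[:2]
for k in range(1,n+1):
    d=R.T@np.r_[pt(k)-prev,0];prev=pt(k);print(np.round(d[:2]*1000,1))
E
python3 arc.py 0.5885 0.1548 10 8
```

```text
pos [0.60181276 0.19560774 0.09582701] r 0.042924371825033864 ang 71.93205237859586 crank 13.767947621404147 F [-0.52610211  0.85593445  7.07734387] w 0.0172267385816985 26.42397165298462 q6 76.20331617976325
[6.9 3.9]
[4.6 6.4]
[3.4 7.1]
[2.1 7.5]
[0.8 7.8]
[-0.6  7.8]
[-1.9  7.6]
[-3.2  7.2]
```

```bash
python3 arc.py 0.5875 0.1530 10 8
```

```text
pos [0.60181276 0.19560774 0.09582701] r 0.04494747050492967 ang 71.43180593214662 crank 14.268194067853386 F [-0.52610211  0.85593445  7.07734387] w 0.0172267385816985 26.42397165298462 q6 76.20331617976325
[5.6 5.5]
[4.5 6.4]
[3.4 7.1]
[2.1 7.6]
[0.7 7.8]
[-0.6  7.8]
[-2.   7.6]
[-3.3  7.1]
```

servo_tool(deltas="0 0 0 -5 0 0 0;0 5.6 5.5 0 0 0 0;0 4.5 6.4 0 0 0 0;0 3.4 7.1 0 0 0 0;0 2.1 7.6 0 0 0 0;0 0 0 0 0 0 0")

```text
time_s: 5.52
position: [0.6251, 0.1739, 0.0976]
tool_rot: [[0.934, 0.358, -0.004], [0.358, -0.934, -0.002], [-0.005, 0.0, -1.0]]
ft_force: [-2.7, -3.9, -19.1]
grip_width: 0.0167
gripper_force: 26.0
```

```bash
python3 arc.py 0.5875 0.1530 12 8
```

```text
pos [0.62508235 0.17385484 0.09759099] r 0.0429808913083492 ang 29.026355263241587 crank 56.67364473675842 F [ -2.6540642   -3.89667742 -19.11995378] w 0.01667193872164339 25.988336205482483 q6 74.17478760986634
[2.3 9.1]
[-1.6  9.3]
[-3.5  8.7]
[-5.3  7.8]
[-6.8  6.5]
[-8.  5.]
[-8.8  3.2]
[-9.3  1.3]
```

```bash
cat > arc2.py <<'E'
import numpy as np,sys
# arc2.py x0 y0 cx cy step n : rows clockwise from commanded point x0 y0 ; fixed rot
from h import env
s=env.observe();x0,y0,cx,cy,st,n=map(float,sys.argv[1:])
print("F",s["ft_force"],s["position"])
R=np.array([[.933,.36],[.36,-.933]]);c=np.array([cx,cy]);p=np.array([x0,y0])
a=np.degrees(np.arctan2(y0-cy,x0-cx))
for k in range(1,int(n)+1):
    t=np.radians(a-k*st);q=c+.045*np.array([np.cos(t),np.sin(t)]);print(np.round(R.T@(q-p)*1000,1),np.round(q,4),round(a-k*st,1));p=q
E
python3 arc2.py .6253 .1765 .5847 .154 12 8
```

```text
F [ -2.6540642   -3.89667742 -19.11995378] [0.62508235 0.17385484 0.09759099]
[-1.1  9.6] [0.6277 0.1672] 17.0
[-1.7  9.3] [0.6295 0.1579] 5.0
[-3.5  8.7] [0.6294 0.1485] -7.0
[-5.3  7.8] [0.6272 0.1393] -19.0
[-6.8  6.5] [0.6233 0.1308] -31.0
[-8.  5.] [0.6176 0.1233] -43.0
[-8.8  3.2] [0.6105 0.1171] -55.0
[-9.3  1.3] [0.6023 0.1126] -67.0
```

servo_tool(deltas="0 -1.1 9.6 1 0 0 0;0 -1.7 9.3 0 0 0 0;0 -3.5 8.7 0 0 0 0;0 -5.3 7.8 0 0 0 0;0 -6.8 6.5 0 0 0 0;0 0 0 0 0 0 0;0 0 0 0 0 0 0")

```text
time_s: 6.1
position: [0.6226, 0.1293, 0.098]
tool_rot: [[0.933, 0.359, -0.001], [0.359, -0.933, -0.001], [-0.002, 0.0, -1.0]]
ft_force: [-1.3, -1.2, -24.7]
grip_width: 0.0172
gripper_force: 25.4
```

```bash
python3 arc2.py .6233 .1308 .5847 .154 12 8; python3 -c "
import numpy as np
print(np.hypot(*(np.array([0,0]))))"
```

```text
F [ -1.30880863  -1.22866598 -24.68891754] [0.62259453 0.12931084 0.09799126]
[-8.   4.9] [0.6176 0.1233] -43.0
[-8.8  3.2] [0.6105 0.1171] -55.0
[-9.3  1.3] [0.6023 0.1126] -67.0
[-9.4 -0.7] [0.5933 0.1098] -79.0
[-9.  -2.6] [0.5839 0.109 ] -91.0
[-8.3 -4.4] [0.5746 0.1102] -103.0
[-7.2 -6.1] [0.5657 0.1132] -115.0
[-5.8 -7.4] [0.5576 0.1181] -127.0
0.0
```

servo_tool(deltas="0 -8 4.9 2 0 0 0;0 -8.8 3.2 0 0 0 0;0 -9.3 1.3 0 0 0 0;0 -9.4 -0.7 0 0 0 0;0 -9 -2.6 0 0 0 0;0 -8.3 -4.4 0 0 0 0;0 -7.2 -6.1 0 0 0 0;0 -5.8 -7.4 0 0 0 0")

```text
time_s: 6.77
position: [0.5582, 0.1176, 0.0975]
tool_rot: [[0.933, 0.359, 0.004], [0.359, -0.933, -0.001], [0.003, 0.002, -1.0]]
ft_force: [3.1, 0.4, -14.9]
grip_width: 0.0168
gripper_force: 26.2
```

```bash
python3 arc2.py .5576 .1181 .5847 .154 12 16
```

```text
F [  3.09874229   0.42463559 -14.92605327] [0.55817405 0.11762612 0.09754951]
[-4.1 -8.5] [0.5507 0.1245] -139.0
[-2.3 -9.1] [0.5453 0.1322] -151.0
[-0.3 -9.4] [0.5417 0.1409] -163.0
[ 1.7 -9.3] [0.5399 0.1501] -175.0
[ 3.5 -8.7] [0.54   0.1595] -187.0
[ 5.3 -7.8] [0.5422 0.1687] -199.0
[ 6.8 -6.5] [0.5461 0.1772] -211.0
[ 8. -5.] [0.5518 0.1847] -223.0
[ 8.8 -3.2] [0.5589 0.1909] -235.0
[ 9.3 -1.3] [0.5672 0.1954] -247.0
[9.4 0.7] [0.5762 0.1982] -259.0
[9.  2.6] [0.5855 0.199 ] -271.0
[8.3 4.4] [0.5949 0.1978] -283.0
[7.2 6.1] [0.6038 0.1948] -295.0
[5.8 7.4] [0.6118 0.1899] -307.0
[4.1 8.5] [0.6187 0.1835] -319.0
```

servo_tool(deltas="0 -4.1 -8.5 1 0 0 0;0 -2.3 -9.1 0 0 0 0;0 -0.3 -9.4 0 0 0 0;0 1.7 -9.3 0 0 0 0;0 3.5 -8.7 0 0 0 0;0 5.3 -7.8 0 0 0 0;0 6.8 -6.5 0 0 0 0;0 8 -5 0 0 0 0")

```text
time_s: 7.43
position: [0.5532, 0.1857, 0.0969]
tool_rot: [[0.933, 0.36, 0.004], [0.36, -0.933, 0.0], [0.004, 0.001, -1.0]]
ft_force: [1.8, -7.0, 4.9]
grip_width: 0.0168
gripper_force: 28.2
```

servo_tool(deltas="0 8.8 -3.2 0 0 0 0;0 9.3 -1.3 0 0 0 0;0 9.4 0.7 0 0 0 0;0 9 2.6 0 0 0 0;0 8.3 4.4 0 0 0 0;0 7.2 6.1 0 0 0 0;0 0 0 0 0 0 0")

```text
time_s: 8.02
position: [0.6057, 0.194, 0.0968]
tool_rot: [[0.933, 0.359, 0.003], [0.359, -0.933, -0.001], [0.003, 0.002, -1.0]]
ft_force: [-1.8, -6.7, 8.2]
grip_width: 0.0171
gripper_force: 28.6
```

```bash
python3 arc2.py .6038 .1948 .5847 .154 6 12
```

```text
F [-1.77171156 -6.71669628  8.1790265 ] [0.60574207 0.19401017 0.09678983]
[3.  3.6] [0.6079 0.1925] 58.9
[2.7 3.9] [0.6118 0.1899] 52.9
[2.3 4.1] [0.6154 0.1869] 46.9
[1.8 4.3] [0.6187 0.1835] 40.9
[1.4 4.5] [0.6216 0.1798] 34.9
[0.9 4.6] [0.6241 0.1758] 28.9
[0.4 4.7] [0.6261 0.1715] 22.9
[-0.1  4.7] [0.6278 0.1671] 16.9
[-0.6  4.7] [0.6289 0.1625] 10.9
[-1.1  4.6] [0.6295 0.1579] 4.9
[-1.5  4.4] [0.6297 0.1531] -1.1
[-2.   4.3] [0.6294 0.1484] -7.1
```

servo_tool(deltas="0 3 3.6 -0.5 0 0 0;0 2.7 3.9 0 0 0 0;0 2.3 4.1 0 0 0 0;0 0 0 0 0 0 0")

```text
time_s: 8.35
position: [0.6161, 0.1867, 0.0969]
tool_rot: [[0.933, 0.359, 0.001], [0.359, -0.933, -0.0], [0.001, 0.001, -1.0]]
ft_force: [-3.1, -5.9, 6.4]
grip_width: 0.0169
gripper_force: 28.3
```

servo_tool(deltas="0 0.9 2.1 0 0 0 0;0 0.9 2.2 0 0 0 0;0 0 0 0 0 0 0")

```text
time_s: 8.6
position: [0.6177, 0.1851, 0.0968]
tool_rot: [[0.933, 0.36, -0.002], [0.36, -0.933, 0.002], [-0.001, -0.003, -1.0]]
ft_force: [-8.6, 2.4, 9.0]
grip_width: 0.0172
gripper_force: 28.5
```

servo_tool(deltas="0 0.7 2.2 0 0 0 0;0 0 0 0 0 0 0;0 0 0 0 0 0 0")

```text
time_s: 8.85
position: [0.618, 0.1848, 0.0968]
tool_rot: [[0.932, 0.361, -0.004], [0.361, -0.932, 0.004], [-0.002, -0.005, -1.0]]
ft_force: [-13.6, 7.9, 9.6]
grip_width: 0.0168
gripper_force: 28.8
```

The force shows the crank against its end (about 15 N tangential, with the pose no longer advancing). Relieve, release and lift.

servo_tool(deltas="0 -1 -3.2 0 0 0 0;0 0 0 0 0 0 0;0.5 0 0 0 0 0 0;0.7 0 0 0 0 0 0;0.7 0 0 -25 0 0 0;0.7 0 0 -40 0 0 0;0.7 0 0 -40 0 0 0")

```text
time_s: 9.43
position: [0.6178, 0.1844, 0.2013]
tool_rot: [[0.933, 0.36, -0.002], [0.36, -0.933, 0.0], [-0.002, -0.001, -1.0]]
ft_force: [1.3, -0.1, 0.4]
grip_width: 0.06
gripper_force: 0.0
```

```bash
python3 - <<'E'
from h import *
np.set_printoptions(precision=4,suppress=True)
P={c:env.get_image(c) for c in("scene","top")}
for c in P:
    p=P[c];X,I=cloud(p);sh=p["depth"].shape
    for th in(130,150):
        B=(abs(X[:,0]-.57)<.13)&(X[:,1]<-.24)&(X[:,1]>-.46)&(I.min(1)>th)
        n,l,s,_=cv2.connectedComponentsWithStats(B.reshape(sh).astype(np.uint8),connectivity=4);b=l.reshape(-1)==1+s[1:,4].argmax()
        uv=np.stack(np.unravel_index(np.where(b)[0],sh)[::-1],-1)
        for z in(.014,):
            W=np.array([atz(p,u,z)[:2] for u in uv])*1000
            r=cv2.minAreaRect(W.astype(np.float32));print(c,th,z,np.round(np.r_[r[0],r[1],r[2]],1),b.sum())
    # knob/pad
    k=(abs(X[:,0]-.61)<.06)&(X[:,1]>.1)&(X[:,1]<.25)&(X[:,2]>.1)&(X[:,2]<.135)&(I[:,0]-I[:,2]>40);print("knob",k.sum(),X[k].mean(0))
    for n in("stop_pad","pump_mid","pump_nose"):
        print(n,[ (np.round(q["uv"],1).tolist(),round(q["conf"],2)) for q in env.spot_point(n,p)])
save(P["scene"],"s2")
E
```

```text
scene 130 0.014 [ 568.1 -339.1  203.6   35.2   47.8] 1333
scene 150 0.014 [ 568.7 -339.8  202.5   30.9   49. ] 1202
knob 83 [0.6201 0.1806 0.1151]
stop_pad [([319.8, 248.3], 0.47)]
pump_mid [([232.0, 397.1], 0.97), ([335.0, 451.1], 0.88), ([144.9, 339.2], 0.76)]
pump_nose [([110.8, 310.8], 0.72), ([286.9, 375.6], 0.62)]
top 130 0.014 [ 569.2 -351.6  158.6   16.7   48.6] 460
top 150 0.014 [ 569.8 -351.9  158.3   11.6   48.5] 323
knob 5 [0.6198 0.1935 0.124 ]
stop_pad [([314.9, 241.2], 0.67)]
pump_mid [([473.6, 160.6], 0.87), ([465.7, 342.0], 0.59), ([477.2, 246.0], 0.58)]
pump_nose [([467.5, 399.0], 0.86), ([438.4, 214.9], 0.75), ([486.9, 119.5], 0.73)]
```

servo_tool(deltas="0.8 -15 30.1 0 0 0 0;0.8 -15 30.1 0 0 0 0;0.8 -15 30.1 0 0 0 0;0.8 -15 30.1 0 0 0 0;0.8 -15 30.1 0 0 0 0;0.8 -15 30.1 0 0 0 0;0.8 -15 30.1 0 0 0 0;0.8 -15 30.1 0 0 0 0")

```text
time_s: 10.5
position: [0.592, -0.0854, 0.1999]
tool_rot: [[0.933, 0.36, -0.002], [0.36, -0.933, 0.001], [-0.001, -0.001, -1.0]]
ft_force: [0.5, -0.4, 0.3]
grip_width: 0.0685
gripper_force: 0.0
```

servo_tool(deltas="0.8 -15 30.1 0 0 0 0;0.8 -15 30.1 0 0 0 0;0.8 -15 30.1 0 0 0 0;0.8 -15 30.1 0 0 0 0;0.8 -15 30.1 0 0 0 0;0.8 -15 30.1 0 0 0 0;0.8 -15 30.1 0 0 0 0;0.8 -15 30.1 0 0 0 0")

```text
time_s: 11.17
position: [0.5666, -0.3533, 0.1997]
tool_rot: [[0.933, 0.359, -0.001], [0.359, -0.933, 0.001], [-0.001, -0.002, -1.0]]
ft_force: [0.6, 0.1, -0.7]
grip_width: 0.0681
gripper_force: 0.0
```

servo_tool(deltas="0.8 0 0 15 0 0 -0.0587;0.8 0 0 15 0 0 -0.0587;0.8 0 0 15 0 0 -0.0587;0.8 0 0 15 0 0 -0.0587;0.8 0 0 15 0 0 -0.0587;0.8 0 0 15 0 0 -0.0587;0.8 0 0 15 0 0 -0.0587;0.8 0 0 10 0 0 -0.0587")

```text
time_s: 11.83
position: [0.5665, -0.3512, 0.083]
tool_rot: [[0.667, 0.745, -0.003], [0.745, -0.667, 0.003], [0.0, -0.004, -1.0]]
ft_force: [0.2, 0.4, -0.2]
grip_width: 0.068
gripper_force: 0.0
```

```bash
python3 - <<'E'
from h import *
p=env.get_image("scene");im=p["img"][330:460,150:320];cv2.imwrite("pics/p1.png",cv2.resize(im[:,:,::-1],None,fx=4,fy=4))
s=env.observe();print(s["position"],s["tool_rot"],s["q"])
# project TCP-based ground point and line
T=np.array(p["world_to_cam"])
for d in(-.1,0,.1):
    w=np.array(s["position"])+np.array(s["tool_rot"])[:,0]*d;w[2]=.014
    uv=cv2.projectPoints(w[None],cv2.Rodrigues(T[:3,:3])[0],T[:3,3],p["camera_matrix"],np.array(p["D"],float))[0][0,0];print(d,uv,(uv-[150,330])*4)
E
```

```text
[ 0.56592566 -0.35075069  0.08137941] [[ 6.64840922e-01  7.46969976e-01 -4.73326239e-03]
 [ 7.46984961e-01 -6.64826485e-01  4.38323914e-03]
 [ 1.27349841e-04 -6.44983257e-03 -9.99979192e-01]] [-4.19567088e+01  4.06718736e+01  6.58655928e+01  5.67228136e-03
  7.38321164e+01 -2.88206433e-01]
-0.1 [178.83079119 412.17356812] [115.32316477 328.6942725 ]
0 [230.24149145 393.90216421] [320.96596581 255.60865683]
0.1 [279.92280753 376.04811914] [519.69123011 184.19247656]
```

View pics/p1.png

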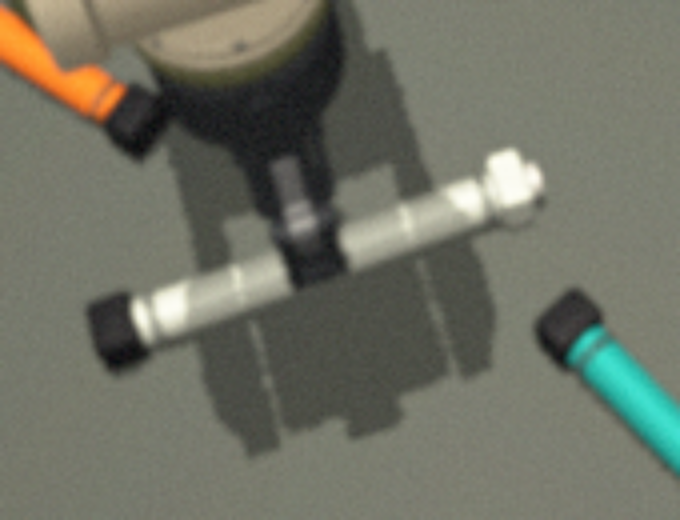

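The crop shows the pump running from its tail (100,335) to its nose (540,183). The projected tool line through (321,256) lies on the barrel's middle, so the grasp is aligned. Descend and grip.

servo_tool(deltas="0.8 0 0 30 0 0 0;0.8 0 0 30 0 0 0;0.8 0 0 12 0 0 0;0.8 0 0 5 0 0 0;0.8 0 0 0 0 0 0", newtons=60)

```text
time_s: 12.3
position: [0.567, -0.3516, 0.0081]
tool_rot: [[0.67, 0.743, -0.001], [0.743, -0.67, 0.001], [0.0, -0.002, -1.0]]
ft_force: [0.5, 0.3, 1.0]
grip_width: 0.0686
gripper_force: 0.0
```

servo_tool(deltas="0 0 0 0 0 0 0;0 0 0 0 0 0 0;0 0 0 0 0 0 0;0 0 0 0 0 0 0;0 0 0 0 0 0 0;0 0 0 0 0 0 0;0 0 0 0 0 0 0")

```text
time_s: 12.88
position: [0.5675, -0.3521, 0.0103]
tool_rot: [[0.669, 0.743, 0.002], [0.743, -0.669, -0.001], [-0.0, 0.002, -1.0]]
ft_force: [-1.2, 1.1, 5.9]
grip_width: 0.0193
gripper_force: 58.8
```

servo_tool(deltas="0.5 0 0 0 0 0 0;0.5 0 0 0 0 0 0;0.5 0 0 0 0 0 0;0.5 0 0 0 0 0 0")

```text
time_s: 13.22
position: [0.5671, -0.3518, 0.0088]
tool_rot: [[0.669, 0.743, -0.0], [0.743, -0.669, 0.0], [0.0, -0.0, -1.0]]
ft_force: [0.2, 0.0, 0.3]
grip_width: 0.0427
gripper_force: 0.0
```

```bash
python3 - <<'E'
from h import *
s=env.observe();print(s["position"],s["ft_force"],s["grip_width"])
p=env.get_image("scene");im=p["img"][340:440,170:300];cv2.imwrite("pics/p2.png",cv2.resize(im[:,:,::-1],None,fx=5,fy=5))
E
```

```text
[ 0.56709714 -0.35178132  0.00876955] [0.20732541 0.01612218 0.34551657] 0.04266301515154335
```

View pics/p2.png

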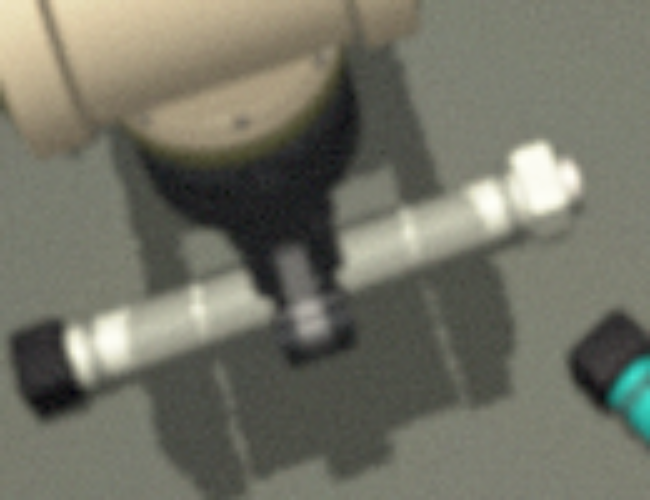

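The crop shows the fingers straddling the barrel around (310,310), with the pump unmoved. Free height is 8.8 mm, so I go 6 mm lower and regrip.

servo_tool(deltas="0.5 0 0 4 0 0 0;0.5 0 0 2 0 0 0;0.5 0 0 0 0 0 0;0 0 0 0 0 0 0;0 0 0 0 0 0 0;0 0 0 0 0 0 0;0 0 0 0 0 0 0;0 0 0 0 0 0 0")

```text
time_s: 13.93
position: [0.5672, -0.3519, 0.003]
tool_rot: [[0.669, 0.743, 0.0], [0.743, -0.669, -0.0], [-0.0, 0.0, -1.0]]
ft_force: [0.7, 0.8, 1.2]
grip_width: 0.0198
gripper_force: 58.8
```

servo_tool(deltas="0 0 0 -10 0 0 0;0 0 0 -20 0 0 0;0 0 0 -30 0 0 0;0 0 0 -30 0 0 0;0 0 0 -30 0 0 0;0 0 0 0 0 0 0")

```text
time_s: 14.43
position: [0.5689, -0.3533, 0.1301]
tool_rot: [[0.669, 0.743, 0.008], [0.743, -0.669, -0.007], [0.0, 0.011, -1.0]]
ft_force: [0.5, -0.7, -0.1]
grip_width: 0.0201
gripper_force: 58.9
```

```bash
python3 - <<'E'
from h import *
np.set_printoptions(precision=4,suppress=True)
s=env.observe();print(s["position"],s["ft_force"],s["wrist_torque"],s["grip_width"],s["gripper_force"],s["q"])
p=env.get_image("scene");im=p["img"][300:440,150:350];cv2.imwrite("pics/p3.png",cv2.resize(im[:,:,::-1],None,fx=4,fy=4))
for n in("pump_nose","pump_mid"): print(n,env.spot_point(n,p))
T=np.array(p["world_to_cam"])
for d in(-.11,-.088,0,.088,.11):
    w=np.array(s["position"])+np.array(s["tool_rot"])@[d,0,-.011]
    uv=cv2.projectPoints(w[None],cv2.Rodrigues(T[:3,:3])[0],T[:3,3],p["camera_matrix"],np.array(p["D"],float))[0][0,0];print(d,uv,(uv-[150,300])*4)
E
```

```text
[ 0.5689 -0.3533  0.1301] [ 0.5379 -0.66   -0.078 ] [-0.0473 -0.0068 -0.0014] 0.02013864894386881 58.854947090148926 [-41.9441  37.9879  62.6162   0.0007  78.7568   0.0682]
pump_nose [{'uv': [283.1, 346.4], 'conf': 0.97}, {'uv': [110.6, 311.5], 'conf': 0.69}]
pump_mid [{'uv': [147.7, 340.3], 'conf': 0.57}, {'uv': [329.8, 451.6], 'conf': 0.57}, {'uv': [217.2, 369.3], 'conf': 0.56}]
-0.11 [156.7143 388.0086] [ 26.8571 352.0345]
-0.088 [169.6344 383.656 ] [ 78.5377 334.6242]
0 [220.3762 366.463 ] [281.5048 265.8521]
0.088 [269.4853 349.6782] [477.9414 198.7129]
0.11 [281.4912 345.5537] [525.9648 182.2147]
```

View pics/p3.png

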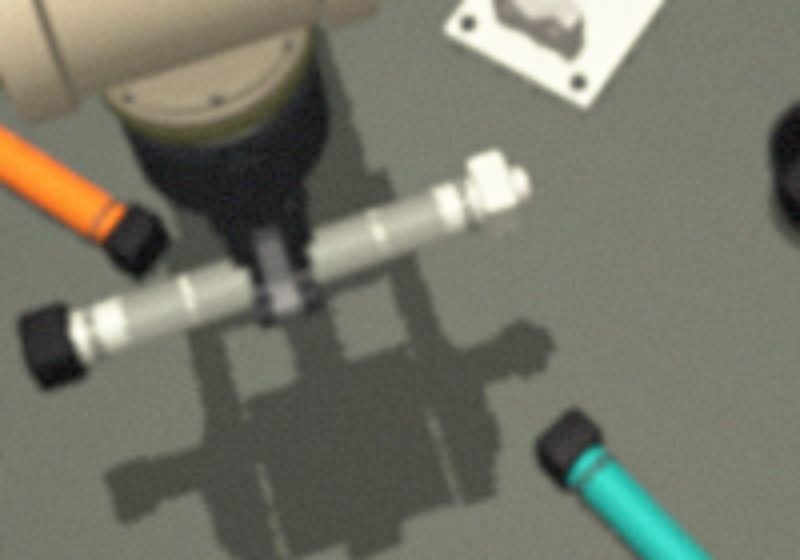

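The crop shows the pump lifted straight, nose at (523,182) and tail at (45,345), matching my projection (526,182), so it is held at mid length. Now refine the V-block position.

```bash
python3 - <<'E'
from h import *
np.set_printoptions(precision=1,suppress=True)
a=np.radians(85.7);u=np.array([np.cos(a),np.sin(a)]);v=np.array([-u[1],u[0]]);o=np.array([.570,-.085])
for c in("scene","top"):
    p=env.get_image(c);X,I=cloud(p);d=(X[:,:2]-o)*1000;x=d@u;y=d@v;z=X[:,2]*1000
    for x0 in(-50,50):
        m=(abs(x-x0)<16)&(abs(y)<35)&(z>24)&(z<60)
        print(c,x0,m.sum(),"x",np.percentile(x[m],[2,50,98]),"y",np.percentile(y[m],[1,5,50,95,99]),"z",np.percentile(z[m],[50,98]))
    m=(abs(x-106)<14)&(abs(y)<25)&(z>30)&(z<75);print("pad",m.sum(),np.percentile(x[m],[2,50,98]),np.median(y[m]),z[m].max() if m.any() else 0)
    for n in("stop_pad","cradle_axis"): print(n,[(q["uv"],q["conf"]) for q in env.spot_point(n,p)][:1])
s=env.observe();print(s["position"],s["ft_force"])
E
```

```text
scene -50 259 x [-58.3 -54.2 -43.4] y [-23.6 -22.9   2.4  23.5  26.7] z [41.1 52.4]
scene 50 251 x [40.7 45.  56.6] y [-23.7 -22.8   1.7  25.   26.8] z [41.1 52.5]
pad 151 [102.1 104.6 112.5] 0.39559511022523186 71.13532196442337
stop_pad [([320.8, 249.6], 0.46)]
cradle_axis [([296.2, 280.3], 0.57)]
top -50 162 x [-56.1 -49.  -42.7] y [-25.1 -22.8  -0.3  24.2  24.9] z [44.2 54. ]
top 50 141 x [43.6 50.8 57.2] y [-25.3 -23.4  -1.3  22.9  24.6] z [45.2 54. ]
pad 81 [104.5 109.6 118.8] 1.1286590479213265 71.34798085324128
stop_pad [([315.4, 240.9], 0.5)]
cradle_axis [([360.1, 247.7], 0.66)]
[ 0.6 -0.4  0.1] [-0.  -0.2 -0.8]
```

servo_tool(deltas="0 0 0 0 0 0 -0.0823;0 0 0 0 0 0 -0.0823;0 0 0 0 0 0 -0.0823;0 0 0 0 0 0 -0.0823;0 0 0 0 0 0 -0.0823;0 0 0 0 0 0 -0.0823;0 0 0 0 0 0 -0.0823;0 0 0 0 0 0 -0.0823")

```text
time_s: 15.55
position: [0.567, -0.3517, 0.1223]
tool_rot: [[0.071, 0.997, -0.001], [0.997, -0.071, 0.001], [0.001, -0.001, -1.0]]
ft_force: [0.3, -0.3, -1.9]
grip_width: 0.0197
gripper_force: 58.7
```

servo_tool(deltas="0 31.6 -2.4 0 0 0 0;0 31.6 -2.4 0 0 0 0;0 31.6 -2.4 0 0 0 0;0 31.6 -2.4 0 0 0 0;0 31.6 -2.4 0 0 0 0;0 31.6 -2.4 0 0 0 0;0 31.6 -2.4 0 0 0 0;0 31.6 -2.4 0 0 0 0")

```text
time_s: 16.22
position: [0.5666, -0.0968, 0.1226]
tool_rot: [[0.075, 0.997, -0.0], [0.997, -0.075, 0.0], [0.0, -0.0, -1.0]]
ft_force: [1.5, -0.6, -1.7]
grip_width: 0.0201
gripper_force: 58.9
```

servo_tool(deltas="0 0 0 15 0 0 0;0 0 0 15 0 0 0;0 0 0 0 0 0 0;0 0 0 0 0 0 0")

```text
time_s: 16.55
position: [0.5667, -0.0982, 0.0924]
tool_rot: [[0.075, 0.997, -0.002], [0.997, -0.075, 0.001], [0.001, -0.002, -1.0]]
ft_force: [0.3, 0.5, -0.2]
grip_width: 0.02
gripper_force: 58.9
```

```bash
python3 - <<'E'
from h import *
np.set_printoptions(precision=4,suppress=True)
a=np.radians(85.7);u=np.array([np.cos(a),np.sin(a)]);v=np.array([-u[1],u[0]]);o=np.array([.570,-.085])
s=env.observe();R=s["tool_rot"];d=np.array(s["position"])[:2]-o
print(s["position"],"jig x,y",d@u,d@v,"yaw",np.degrees(np.arctan2(R[1][0],R[0][0])),s["ft_force"],s["q"],s["tool_rot"])
p=env.get_image("scene");im=p["img"][200:350,220:420];cv2.imwrite("pics/j1.png",cv2.resize(im[:,:,::-1],None,fx=4,fy=4))
E
```

```text
[ 0.5667 -0.0982  0.0924] jig x,y -0.013392055651727956 0.002332741033746732 yaw 85.70479165044387 [ 0.3038  0.5298 -0.1621] [-21.6182  31.9455  81.8925  -0.0002  66.2625 -17.323 ] [[ 0.0749  0.9972 -0.0016]
 [ 0.9972 -0.0749  0.0006]
 [ 0.0005 -0.0017 -1.    ]]
```

View pics/j1.png

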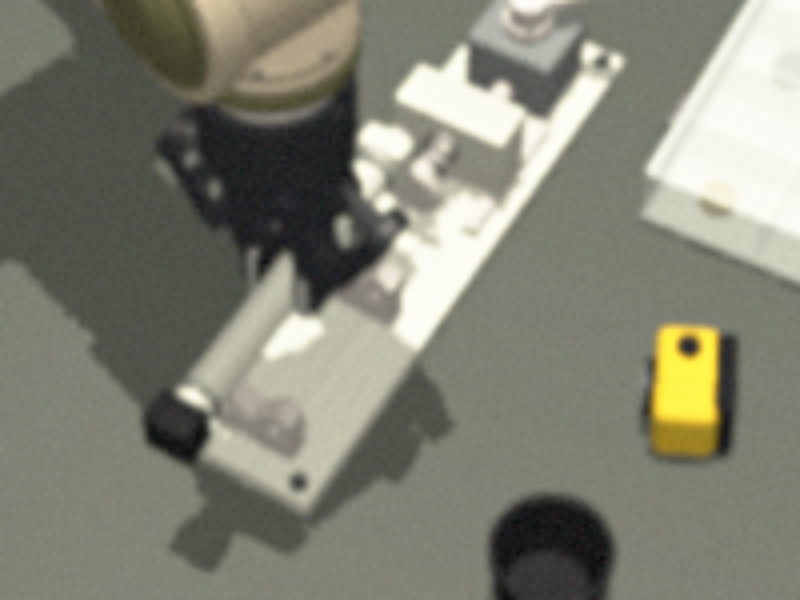

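The crop shows the pump over the jig, parallel to it, tail at (178,425) and head near the stop at (375,150), both still above the V-blocks. It needs a 2.3 mm sideways correction, then lowering.

servo_tool(deltas="0 0 2.3 15 0 0 0;0 0 0 15 0 0 0;0 0 0 9 0 0 0;0 0 0 5 0 0 0;0 0 0 0 0 0 0;0 0 0 0 0 0 0")

```text
time_s: 17.1
position: [0.5695, -0.0987, 0.0494]
tool_rot: [[0.075, 0.997, 0.001], [0.997, -0.075, -0.0], [-0.0, 0.001, -1.0]]
ft_force: [0.7, -0.1, -1.5]
grip_width: 0.02
gripper_force: 58.9
```

servo_tool(deltas="0 0 0 3 0 0 0;0 0 0 2 0 0 0;0 0 0 0 0 0 0;0 0 0 0 0 0 0")

```text
time_s: 17.43
position: [0.5693, -0.0984, 0.0439]
tool_rot: [[0.075, 0.997, 0.0], [0.997, -0.075, -0.0], [-0.0, 0.0, -1.0]]
ft_force: [0.9, 0.8, -1.8]
grip_width: 0.0199
gripper_force: 58.9
```

servo_tool(deltas="0 0 0 2 0 0 0;0 0 0 1.5 0 0 0;0 0 0 0 0 0 0;0 0 0 0 0 0 0")

```text
time_s: 17.77
position: [0.5691, -0.0985, 0.0406]
tool_rot: [[0.075, 0.997, 0.0], [0.997, -0.075, -0.0], [-0.0, 0.0, -1.0]]
ft_force: [-2.4, 0.0, 3.3]
grip_width: 0.0199
gripper_force: 59.3
```

servo_tool(deltas="0 0 0 1 0 0 0;0 0 0 0 0 0 0;0 0 0 0 0 0 0")

```text
time_s: 18.02
position: [0.5692, -0.0985, 0.0405]
tool_rot: [[0.075, 0.997, 0.001], [0.997, -0.075, -0.0], [-0.0, 0.001, -1.0]]
ft_force: [-5.7, 1.6, 12.0]
grip_width: 0.02
gripper_force: 60.5
```

servo_tool(deltas="0 0 -0.5 -0.7 0 0 0;0 4 0 0 0 0 0;0 0 0 0 0 0 0;0 0 0 0 0 0 0")

```text
time_s: 18.35
position: [0.5688, -0.094, 0.0399]
tool_rot: [[0.075, 0.997, -0.001], [0.997, -0.075, 0.0], [0.0, -0.001, -1.0]]
ft_force: [-3.1, 1.2, 2.3]
grip_width: 0.0198
gripper_force: 59.2
```

servo_tool(deltas="0 3 0 0 0 0 0;0 3 0 0 0 0 0;0 0 0 0 0 0 0;0 0 0 0 0 0 0")

```text
time_s: 18.68
position: [0.5692, -0.0882, 0.0399]
tool_rot: [[0.075, 0.997, -0.001], [0.997, -0.075, 0.0], [0.0, -0.001, -1.0]]
ft_force: [-4.2, 0.1, 2.3]
grip_width: 0.0196
gripper_force: 59.2
```

servo_tool(deltas="0 3 -0.3 0 0 0 0;0 3 0 0 0 0 0;0 0 0 0 0 0 0;0 0 0 0 0 0 0")

```text
time_s: 19.02
position: [0.5696, -0.0827, 0.0399]
tool_rot: [[0.075, 0.997, -0.0], [0.997, -0.075, -0.001], [-0.001, -0.0, -1.0]]
ft_force: [-2.7, -3.8, 1.6]
grip_width: 0.02
gripper_force: 59.1
```

servo_tool(deltas="0 2 0 0 0 0 0;0 2 0 0 0 0 0;0 0 0 0 0 0 0;0 0 0 0 0 0 0")

```text
time_s: 19.35
position: [0.5699, -0.0793, 0.04]
tool_rot: [[0.075, 0.997, -0.0], [0.997, -0.075, -0.001], [-0.001, 0.0, -1.0]]
ft_force: [-3.4, -5.8, 1.1]
grip_width: 0.02
gripper_force: 59.2
```

servo_tool(deltas="0 2 0 0 0 0 0;0 2 0 0 0 0 0;0 2 0 0 0 0 0;0 0 0 0 0 0 0;0 0 0 0 0 0 0;0 0 0 0 0 0 0")

```text
time_s: 19.85
position: [0.5704, -0.0739, 0.04]
tool_rot: [[0.075, 0.997, -0.0], [0.997, -0.075, -0.002], [-0.002, 0.0, -1.0]]
ft_force: [-5.2, -9.8, 1.5]
grip_width: 0.0204
gripper_force: 59.2
```

```bash
python3 - <<'E'
from h import *
np.set_printoptions(precision=4,suppress=True)
p=env.get_image("scene");im=p["img"][170:330,240:400]
s=env.observe();F=[]
for _ in range(4): env.get_image("top");F.append(env.observe()["ft_force"])
print(s["position"],np.mean(F,0),env.observe()["time_s"])
cv2.imwrite("pics/j2.png",cv2.resize(im[:,:,::-1],None,fx=3.7,fy=3.7))
print(env.spot_point("crank_knob",p)[:1],env.spot_point("stop_pad",p)[:1],env.spot_point("pump_nose",p)[:2])
E
```

```text
[ 0.5704 -0.0739  0.04  ] [-4.5037 -8.9768  1.4298] 20.1Traceback (most recent call last):
  File "<stdin>", line 8, in <module>
ValueError: only the last four pictures can be asked about
```

View pics/j2.png

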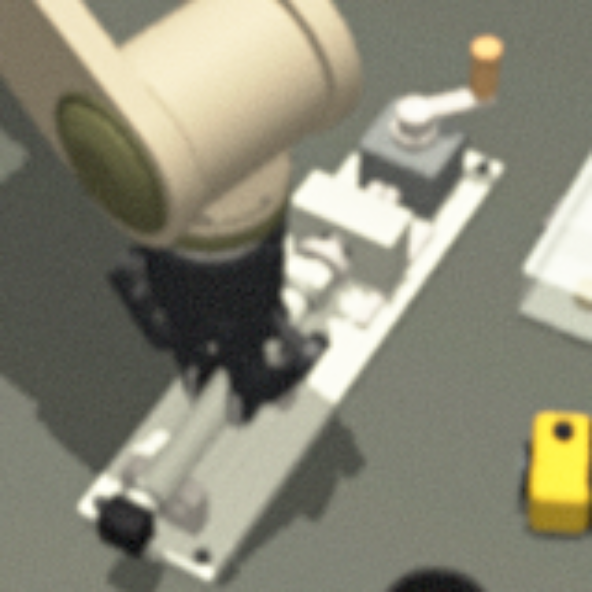

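The crop shows the pump lying in both V-blocks, tail at (125,520), nose against the pad near (315,255), and the crank knob at its end position (486,68). Axial force is about 9.3 N; trim slightly and ease the side load.

servo_tool(deltas="0 0.8 -0.4 0 0 0 0;0 0 0 0 0 0 0;0 0 0 0 0 0 0;0 0 0 0 0 0 0;0 0 0 0 0 0 0;0 0 0 0 0 0 0")

```text
time_s: 20.6
position: [0.5704, -0.0733, 0.04]
tool_rot: [[0.075, 0.997, 0.001], [0.997, -0.075, -0.003], [-0.003, 0.001, -1.0]]
ft_force: [-3.2, -11.2, 0.5]
grip_width: 0.0198
gripper_force: 59.0
```

servo_tool(deltas="0 0 0 0 0 0 0;0 0 0 0 0 0 0;0 0 0 0 0 0 0;0 0 0 0 0 0 0;0 0 0 0 0 0 0;0 0 0 0 0 0 0")

```text
time_s: 21.1
position: [0.5704, -0.0733, 0.04]
tool_rot: [[0.075, 0.997, 0.001], [0.997, -0.075, -0.003], [-0.003, 0.001, -1.0]]
ft_force: [-2.5, -9.3, -0.1]
grip_width: 0.0195
gripper_force: 59.0
```

```bash
python3 -c "
from rig import env
print(env.observe()['ft_force'],env.close_job())"
```

```text
the job is handed in; nothing more can be done
[-2.53246585 -9.33518226 -0.11582306] None
```

Job handed in: the crank is wound clockwise to its end, and the pump lies in the V-blocks, still gripped, with its nose pressing the stop pad at about 10 N (last reading 9.3 N); I saw no contact with the other items.

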